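Pack the childcare tub and the pram caddy from the high chair tray

TASK

Make up tomorrow's two kits from the things on the high chair tray: the white tub with two compartments is for childcare and gets the tall beaker and the tall formula dispenser, one in each compartment; the white caddy with three compartments is for the pram and gets the teether ring lying flat in the wide compartment and the short beaker and the short dispenser, one in each small compartment. In either kit it does not matter which of the two equal compartments takes the beaker and which the dispenser, but beakers and dispensers must stand upright on the compartment floor, let go and at rest. Never tip a dispenser over, and leave the orange plate and the snack pot where they are.

Things in the scene. Friction and masses are not known exactly. Their poses are not given: they have to be found in the camera images.
- beaker_tall: Tall clear polypropylene beaker, open at the top, round, 100 mm high, outside 64 mm across at the rim narrowing evenly to 58 mm at the foot, wall 3 mm; about 45 g, rigid. Stands upright on the tray floor. Origin at the centre of its underside, z up through its mouth.
- beaker_short: Short clear polypropylene beaker, open at the top, round, 64 mm high, outside 58 mm across at the rim narrowing evenly to 52 mm at the foot, wall 3 mm; about 30 g, rigid. Stands upright on the tray floor. Origin at the centre of its underside, z up through its mouth.
- dispenser_tall: Tall aluminium formula dispenser, shaped like a pill on end (round, straight sides, rounded ends, small flat foot 34 mm across), with a ribbed twist cap that stays shut; 104 mm high, 50 mm across, about 160 g. Stands upright on the tray floor. Origin at the centre of its underside, z up through the cap.
- dispenser_short: Short aluminium formula dispenser of the same pill shape with a ribbed twist cap that stays shut; 68 mm high, 42 mm across, flat foot 29 mm across, about 90 g. Stands upright on the tray floor. Origin at the centre of its underside, z up through the cap.
- teether: Yellow silicone teether ring, stiff, lying flat on the tray floor: a round bar 14 mm thick bent into a circle, 76 mm across outside, 48 mm across the hole, so the middle of the bar lies 31 mm from the centre; about 40 g. Bumps under 2 mm high on half of its top. Origin at the centre of its underside (in the middle of the hole), z up.
- tub: Childcare kit: white open plastic tub, fixed on the table, 96 mm (its x) by 182 mm (y), walls 34 mm high, 4 mm thick, floor 4 mm thick. A cross wall at y = 0, 4 mm thick, 32 mm high, makes two equal compartments, inside 88 mm (x) by 85 mm (y), centred at x = 0, y = +44.5 and -44.5 mm. Carrying lugs on the y ends. Origin at the centre of its underside, z up.
- caddy: Pram kit: white open plastic caddy, fixed on the table, 190 mm (its x) by 182 mm (y), walls 34 mm high, 4 mm thick, floor 4 mm thick, inner walls 32 mm high. Wide compartment inside 91 (x) by 174 mm (y), centred at x = -45.5, y = 0 mm; two equal small ones, inside 87 (x) by 85 mm (y), centred at x = +47.5, y = +44.5 and -44.5 mm. Origin at the centre of its underside, z up.
- tray: Grey plastic high chair tray on the table, fixed, carrying the stock: 520 mm long (its x) by 370 mm (its y), its floor 10 mm above the table, with a round raised rim, its top 23 mm above the table, and a belly curve on the +y side. Origin at the centre of its underside, on the table, z up.
- plate: Bystander: orange divided toddler plate, round, 170 mm across and 24 mm high, three compartments, loose on the far end of the tray. Origin at the centre of its underside. To be left alone.
- snack_pot: Bystander: round white snack pot with a blue screw lid, 64 mm across and 51 mm high, loose on the tray between the stock and the plate. Origin at the centre of its underside. To be left alone.

How it is judged:
At the end, for the whole second after the job is handed in: Tall beaker and tall dispenser each upright (0.12 rad) in their own tub compartment, short ones likewise in the small caddy compartments, origin within 23 mm of its centre in x and y, on the floor; ring flat (0.15 rad) in the wide one, within 12 mm in x, 53 mm in y; all released and at rest (((x of beaker_tall in the frame of tub between -0.023 and 0.023 m and y of beaker_tall in the frame of tub between 0.0215 and 0.0675 m and z of beaker_tall in the frame of tub between 0.001 and 0.01 m and x of dispenser_tall in the frame of tub between -0.023 and 0.023 m and y of dispenser_tall in the frame of tub between -0.0675 and -0.0215 m and z of dispenser_tall in the frame of tub between 0.001 and 0.01 m) or (x of beaker_tall in the frame of tub between -0.023 and 0.023 m and y of beaker_tall in the frame of tub between -0.0675 and -0.0215 m and z of beaker_tall in the frame of tub between 0.001 and 0.01 m and x of dispenser_tall in the frame of tub between -0.023 and 0.023 m and y of dispenser_tall in the frame of tub between 0.0215 and 0.0675 m and z of dispenser_tall in the frame of tub between 0.001 and 0.01 m)) and ((x of beaker_short in the frame of caddy between 0.0245 and 0.0705 m and y of beaker_short in the frame of caddy between 0.0215 and 0.0675 m and z of beaker_short in the frame of caddy between 0.001 and 0.01 m and x of dispenser_short in the frame of caddy between 0.0245 and 0.0705 m and y of dispenser_short in the frame of caddy between -0.0675 and -0.0215 m and z of dispenser_short in the frame of caddy between 0.001 and 0.01 m) or (x of beaker_short in the frame of caddy between 0.0245 and 0.0705 m and y of beaker_short in the frame of caddy between -0.0675 and -0.0215 m and z of beaker_short in the frame of caddy between 0.001 and 0.01 m and x of dispenser_short in the frame of caddy between 0.0245 and 0.0705 m and y of dispenser_short in the frame of caddy between 0.0215 and 0.0675 m and z of dispenser_short in the frame of caddy between 0.001 and 0.01 m)) and angle between each of beaker_tall, beaker_short, dispenser_tall, dispenser_short's own z axis and vertical below 0.12 rad and linear speed of each of beaker_tall, beaker_short, dispenser_tall, dispenser_short, teether below 0.02 m/s and x of teether in the frame of caddy between -0.0575 and -0.0335 m and y of teether in the frame of caddy between -0.053 and 0.053 m and z of teether in the frame of caddy between 0.001 and 0.022 m and angle between the z axis of teether and the z axis of caddy, either way round below 0.15 rad); the robot touches nothing.
It fails at once if The orange plate is moved more than 20 mm (distance of plate from where it was at the start of the episode above 0.02 m).
It fails at once if The snack pot is moved more than 20 mm (distance of snack_pot from where it was at the start of the episode above 0.02 m).
It fails at once if A formula dispenser is tipped over (more than 0.8 rad from upright) (angle between any of dispenser_tall, dispenser_short's own z axis and vertical above 0.8 rad).
It also fails if it takes over 122 s, if anything falls off the work surface, if the arm or the gripper's body presses on something with over 40 N, if the wrist force passes 120 N, or if a joint passes its speed limit or range.

ROBOT

A 7-joint arm with a two-finger parallel gripper is mounted at the origin on the work surface. World frame = base frame: x ahead of the robot, y to its left, z up, the work surface at z = 0. Lengths are in m, angles in rad, forces in N, time in s.
With the tool pointing down it reaches from about 0.4 to 0.925 m from the base axis. Payload 5.6 kg.
Tool frame: the origin (TCP) lies at the very end of the fingers, on their centre line; the grasp point (between the pads) lies 19 mm behind it (robot.grip_depth is the distance from the TCP to the grasp point, in m); z points along the fingers, y is the line along which they close (so a half turn about z gives the same grasp; the last joint's range is limited). The gripper opens to 85 mm and grips with 20 to 120 N. Pads are 22 mm wide; open, the fingers measure 114 mm over their backs; the gripper's body (76 mm by 85 mm) begins 54 mm behind the grasp point. The pads swing forward as they close: fully open they stand 13 mm farther back than shut.
Start: joints at [-1.322, 0.468, -0.012, 1.603, 0.006, 1.071, -0.056], TCP at [0.187, 0.623, 0.231] pointing down, gripper open.
Joint ranges: [-2.53, 2.53], [-0.31, 2.02], [-1.57, 1.55], [0.28, 2.44], [-1.29, 4.43], [0.15, 1.84], [-2.92, 2.92]. Speed limits (rad/s): [2.57, 2.57, 3.14, 3.14, 3.14, 3.14, 3.14].

INTERFACE

Orientations are given as a unit quaternion [w, x, y, z].
In Python, from plant import robot gives the robot as it stands.
- The arm moves only by the shell command python3 -m handwheel 'ROWS' [OPENING] [FORCE]. ROWS is JSON, a list of rows, each an object of numbers: "dx", "dy", "dz": the shift along the tool's x, y, z in units of 25 mm (1.0 is 25 mm); "wx", "wy", "wz": the turn, a rotation vector about the tool's x, y, z in degrees. In form: [{"dx": .., "dy": .., "dz": .., "wx": .., "wy": .., "wz": ..}, ...]. A call has 1 to 12 rows; each row shifts and turns the commanded pose from where the row before left it, along the tool's axes as they then stand; what a row does not reach is not made up. A row lasts 1/12 s, in which the tool goes at most 41.7 mm and 7.16 degrees, less where a joint would pass 70% of its speed; a pose out of reach is approached as far as the arm can. A call is refused whole if a number of a shift passes 1 or a number of a turn 7.16, either way. A call with a gripper value outside its range is refused whole. OPENING is the opening, from -1 (shut) to 1 (fully open), set as the call begins (- or left out, the last holds). The fingers move at their own pace and stop on an object; FORCE is the grip in N (left out, the last holds). Time passes only in rows, so rows that do not move let the fingers close. It gives the time, the measured TCP pose, the force, the opening and the grip force at its end, in the units of the state.
- robot.read_state(): the state, without advancing time (a new reading comes with each control period).
- robot.get_image(name): name is "scene" or "top" or "wrist"; returns the picture (420x560x3 uint8, red, green, blue); there is no depth.
- robot.camera_params(name): a dict with "fx", "fy", "cx", "cy" (pixels), "R" (3x3) and "t" (3): a world point X has camera coordinates R X + t. Camera axes: x right, y down, z forward; pixel columns grow to the right and rows downward; lengths in m; the calibration is good to about 2 mm. A picture is of the moment at which its call begins: read the wrist's pose just before it. camera_params takes no time and is no camera call; for the wrist camera it gives the pose at the moment of the call.
- robot.hand_in(): hands the job in; it is judged then, once.
The state is a dict: "time": time; "joint_positions": joint angles; "qvel": joint speeds; "tau": joint torques, N m; "tool_pos": TCP position; "ee_rot": TCP orientation; "ft_force": force on the tool from outside, world axes, zero at the start; "torque": the same for the moment, N m; "grip_width": finger opening in m; "grasp_force": force on a finger pad.
Only numpy, scipy, OpenCV 4.12 (cv2) and the standard library are available. Lean on these libraries where they do the work, as an engineer would, in place of code of your own. Each camera call takes 0.05 s, during which the arm holds its last target. There are 200 camera calls.

## Working session

There is one attempt and no reset: what is moved stays moved. The work goes in short steps, Python scripts to look and compute and a shell command to move; the robot and the scene stay as the last step left them, time stands still between calls to the robot, and variables do not carry over. Pictures are saved under pics/ and viewed, at most 14 in all, crops included, and the job is handed in when it is done.

```bash
ls; mkdir -p pics; python3 - <<'E'
from plant import robot
import cv2,numpy as np
s=robot.read_state();print(s)
for n in("top","scene"):
    im=robot.get_image(n);cv2.imwrite(f"pics/{n}0.png",im[:,:,::-1]);p=robot.camera_params(n);print(n,p)
E
```

```text
pics
{'time': 0.0, 'joint_positions': array([-1.32201489,  0.4683622 , -0.01157471,  1.60364739,  0.00597964,
        1.07136828, -0.05631916]), 'qvel': array([-6.82896739e-04, -7.29935848e-05,  1.86237829e-03, -1.88677212e-06,
        1.02450333e-03, -1.34347600e-03, -1.16697633e-04]), 'tau': array([ 4.67879909e-04, -5.32383120e+01,  2.17928836e-02, -2.51302636e+01,
        1.14948268e-02,  7.83648138e-03,  1.71784183e-05]), 'tool_pos': array([0.18689432, 0.62196812, 0.23033817]), 'ee_rot': array([-6.87894896e-05,  1.45431991e-01,  9.89367864e-01, -8.72725719e-04]), 'ft_force': array([ 0.69205467,  0.25912037, -0.69623845]), 'torque': array([ 0.01318634,  0.03406824, -0.034821  ]), 'grasp_force': 0.0, 'grip_width': 0.08537063000876471}
top {'fx': 419.79887205523255, 'fy': 419.79887205523255, 'cx': 282.8811428887039, 'cy': 207.8387415375361, 'R': array([[ 7.93825829e-02, -9.96844146e-01, -3.92069151e-04],
       [-9.73061829e-01, -7.74032922e-02, -2.17162168e-01],
       [ 2.16446488e-01,  1.76204013e-02, -9.76135462e-01]]), 't': array([-0.05294591,  0.62899241,  0.9403146 ])}
scene {'fx': 386.91196291788884, 'fy': 386.91196291788884, 'cx': 279.2752821522862, 'cy': 208.24073700122344, 'R': array([[-0.87708779,  0.47998536,  0.01819506],
       [ 0.32204025,  0.61573209, -0.7191412 ],
       [-0.35638053, -0.62489043, -0.69462571]]), 't': array([ 0.56575098, -0.15737889,  1.2690859 ])}
```

View pics/top0.png

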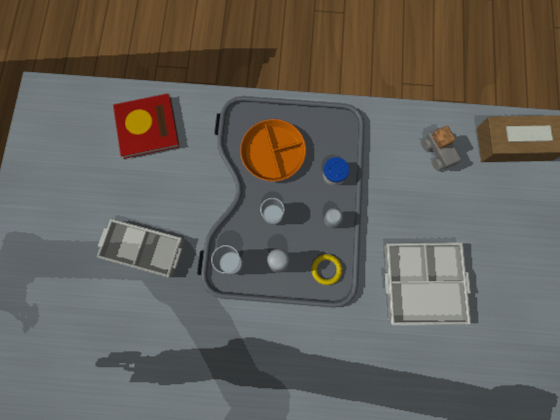

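View pics/scene0.png

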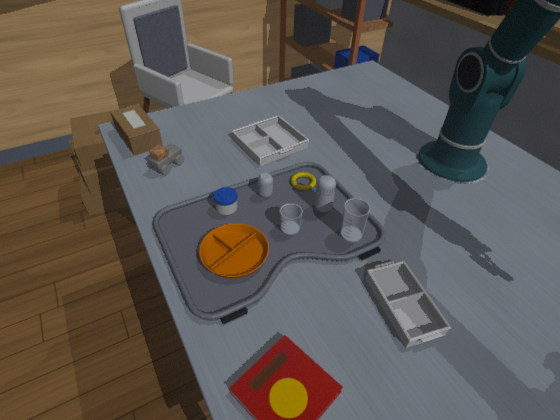

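The top view shows the tub at (140,248), caddy at (428,284), tall beaker at (229,260), short beaker at (272,211), tall dispenser at (278,260), short dispenser at (333,217) and ring at (327,269). The scene view confirms which is which. I'll enlarge the crops next.

```bash
python3 - <<'E'
import cv2,numpy as np
im=cv2.imread("pics/top0.png")
c=cv2.resize(im[195:295,205:350],None,fx=5.5,fy=5.5,interpolation=cv2.INTER_CUBIC)
for i in range(210,350,10): cv2.putText(c,str(i),(int((i-205)*5.5),8),0,.3,(0,255,255));cv2.line(c,(int((i+.5-205)*5.5),10),(int((i+.5-205)*5.5),16),(0,255,255))
for i in range(200,295,10): cv2.putText(c,str(i),(0,int((i+.5-195)*5.5)),0,.3,(0,255,255))
cv2.imwrite("pics/tc.png",c)
a=cv2.resize(im[213:283,92:188],None,fx=4,fy=4,interpolation=cv2.INTER_CUBIC)
b=cv2.resize(im[235:330,380:475],None,fx=4,fy=4,interpolation=cv2.INTER_CUBIC)
m=np.zeros((380,790,3),np.uint8);m[:280,:384]=a;m[:380,400:780]=b
cv2.imwrite("pics/kits.png",m)
E
```

```text
(no output)
```

View pics/tc.png

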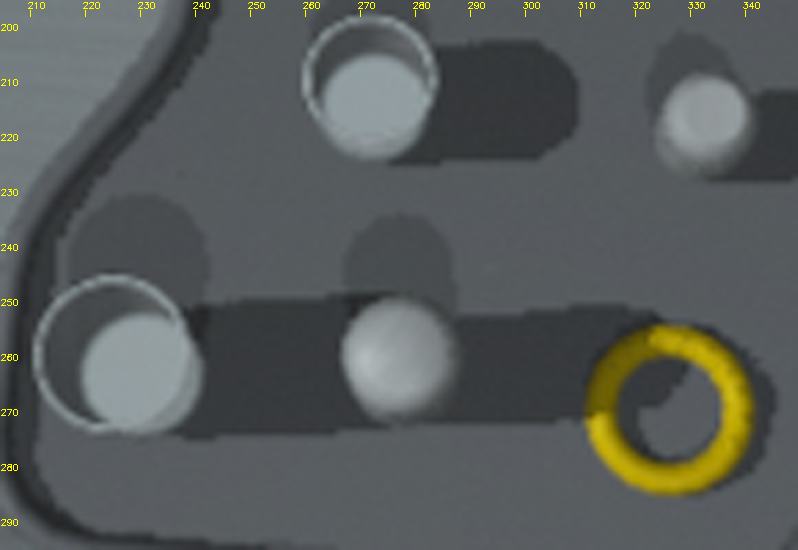

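View pics/kits.png

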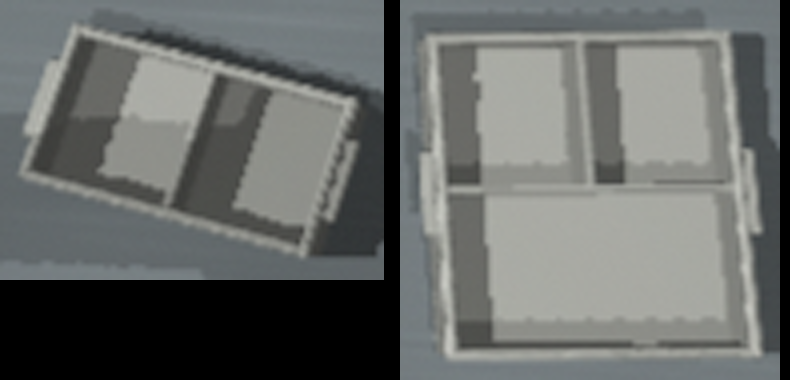

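Rim corners, beaker rims (tall crop 112,353; short 370,82), dispensers and ring are clear in the crops. Now casting rays.

```bash
cat > h.py <<'E'
from plant import robot
import cv2,numpy as np
from scipy.spatial.transform import Rotation as Ro
def ray(p,u,v,z):
    R,t=p["R"],p["t"];C=-R.T@t
    d=R.T@np.array([(u-p["cx"])/p["fx"],(v-p["cy"])/p["fy"],1]);return (C+d*(z-C[2])/d[2])
def proj(p,X):
    c=p["R"]@np.array(X)+p["t"];return p["cx"]+p["fx"]*c[0]/c[2],p["cy"]+p["fy"]*c[1]/c[2]
def pose():
    s=robot.read_state();q=s["ee_rot"];return s["tool_pos"],Ro.from_quat([q[1],q[2],q[3],q[0]]),s
def to(x,y,z,yaw=None):
    "tool-frame shift (units) and remaining wz (deg); yaw = world angle of closing line"
    p,R,s=pose();d=R.inv().apply(np.array([x,y,z])-p)/.025
    Y=R.apply([0,1,0]);cur=np.degrees(np.arctan2(Y[1],Y[0]))
    o=f"pos {p.round(4)} tilt {np.degrees(np.arccos(-R.apply([0,0,1])[2])):.2f} units {d.round(2)} closeyaw {cur:.1f} j7 {s['joint_positions'][6]:.2f} t {s['time']:.2f}"
    if yaw is not None:
        w=(cur-yaw+90)%180-90;o+=f" wz {w:.1f}"
        f=Ro.from_euler('z',-w,degrees=True) # tool z is down
        R2=R*Ro.from_euler('z',w,degrees=True);o+=f" afterturn units {(R2.inv().apply(np.array([x,y,z])-p)/.025).round(2)}"
    print(o)
E
python3 - <<'E'
from h import *
p=robot.camera_params("top")
print("cam",-p["R"].T@p["t"])
def cr(x,y,s,ox,oy,z): return ray(p,ox+(x+.5)/s-.5,oy+(y+.5)/s-.5,z)
def kit(n,pts,ox,oy):
    P=np.array([cr(x,y,4,ox,oy,.034)[:2] for x,y in pts]);print(n,P.mean(0).round(4),np.linalg.norm(P-np.roll(P,-1,0),axis=1).round(3),[np.degrees(np.arctan2(*(P[j]-P[i])[::-1])).round(1) for i,j in((0,1),(3,2),(0,3),(1,2))])
kit("tub",[(78,27),(356,102),(303,253),(23,173)],92,213)
kit("cad",[(28,35),(328,33),(360,355),(48,353)],380,235)
for n,x,y,z in(("bt",112,353,.11),("bs",370,82,.074),("dt",398,358,.085),("ds",705,107,.074),("te",669,409,.017)): print(n,cr(x,y,5.5,205,195,z).round(4))
print("snack",ray(p,336,169,.061),"plate",ray(p,273,150,.03))
im=cv2.imread("pics/top0.png");hsv=cv2.cvtColor(im,cv2.COLOR_BGR2HSV)
print(robot.camera_params("wrist"))
to(0.5,0,.3)
E
```

```text
cam [ 0.4127237  -0.02066145  1.05444702]
tub [0.5134 0.3399] [0.181 0.095 0.179 0.094] [np.float64(-100.5), np.float64(-101.0), np.float64(168.8), np.float64(168.1)]
cad [ 0.4843 -0.3616] [0.183 0.19  0.183 0.188] [np.float64(-85.1), np.float64(-85.8), np.float64(-174.9), np.float64(-175.1)]
bt [0.4951 0.1167 0.11  ]
bs [0.624 0.023 0.074]
dt [0.5047 0.0007 0.085 ]
ds [ 0.6244 -0.1228  0.074 ]
te [ 0.4981 -0.1201  0.017 ]
snack [ 0.74160588 -0.12597436  0.061     ] plate [0.79019648 0.0353659  0.03      ]
{'fx': 323.00787050777257, 'fy': 323.00787050777257, 'cx': 279.00022089676713, 'cy': 201.97708984937043, 'R': array([[ 0.2871988 ,  0.95786703, -0.00275798],
       [ 0.90871768, -0.27154952,  0.31700637],
       [ 0.30290102, -0.09355008, -0.9484194 ]]), 't': array([-0.64869479, -0.04174928,  0.38212619])}
pos [0.1869 0.622  0.2304] tilt 0.09 units [-19.15 -20.23  -2.75] closeyaw 73.3 j7 -0.06 t 0.10
```

```bash
python3 -c "
from h import *
to(.495,.117,.17)"
```

```text
pos [0.1869 0.622  0.2304] tilt 0.09 units [-17.61 -15.8    2.44] closeyaw 73.3 j7 -0.06 t 0.10
```

```bash
R='{"dx":-0.97,"dy":-0.88,"dz":0.12}'; python3 -m handwheel '[{"dx":-0.97,"dy":-0.88,"dz":0.12},{"dx":-0.97,"dy":-0.88,"dz":0.12},{"dx":-0.97,"dy":-0.88,"dz":0.12},{"dx":-0.97,"dy":-0.88,"dz":0.12},{"dx":-0.97,"dy":-0.88,"dz":0.12},{"dx":-0.97,"dy":-0.88,"dz":0.12},{"dx":-0.97,"dy":-0.88,"dz":0.12},{"dx":-0.97,"dy":-0.88,"dz":0.12},{"dx":-0.97,"dy":-0.88,"dz":0.12}]' 1 40
python3 -c "
from h import *
to(.495,.117,.17)"
```

```text
pos [0.1869 0.622  0.2304] tilt 0.09 units [-17.61 -15.8    2.44] closeyaw 73.3 j7 -0.06 t 0.10invalid input
```

```bash
python3 -m handwheel '[{"dx":-0.97,"dy":-0.88,"dz":0.12,"wx":0,"wy":0,"wz":0}]' 1 40; python3 -m handwheel --help | head; python3 -c "
from h import *
to(.495,.117,.17)"
```

```text
time: 0.18
tool_pos: [0.1988, 0.5986, 0.2279]
ee_rot: [-0.002, 0.142, 0.99, 0.001]
ft_force: [-0.6, 0.2, 0.3]
grip_width: 0.0854
grasp_force: 0.0
pos [0.1988 0.5986 0.2279] tilt 0.26 units [-16.78 -15.18   2.22] closeyaw 73.7 j7 -0.02 t 0.18invalid input: not JSON, or not a number
```

```bash
python3 -m handwheel '[{"dx":-0.97,"dy":-0.88,"dz":0.12,"wx":0,"wy":0,"wz":0},{"dx":-0.97,"dy":-0.88,"dz":0.12,"wx":0,"wy":0,"wz":0},{"dx":-0.97,"dy":-0.88,"dz":0.12,"wx":0,"wy":0,"wz":0},{"dx":-0.97,"dy":-0.88,"dz":0.12,"wx":0,"wy":0,"wz":0},{"dx":-0.97,"dy":-0.88,"dz":0.12,"wx":0,"wy":0,"wz":0},{"dx":-0.97,"dy":-0.88,"dz":0.12,"wx":0,"wy":0,"wz":0},{"dx":-0.97,"dy":-0.88,"dz":0.12,"wx":0,"wy":0,"wz":0},{"dx":-0.97,"dy":-0.88,"dz":0.12,"wx":0,"wy":0,"wz":0},{"dx":-0.97,"dy":-0.88,"dz":0.12,"wx":0,"wy":0,"wz":0},{"dx":-0.97,"dy":-0.88,"dz":0.12,"wx":0,"wy":0,"wz":0}]' 1 40
python3 -c "
from h import *
to(.495,.117,.17)"
```

```text
time: 1.02
tool_pos: [0.3732, 0.3123, 0.198]
ee_rot: [-0.0, 0.145, 0.989, -0.0]
ft_force: [0.7, -0.0, 0.3]
grip_width: 0.0853
grasp_force: 0.0
pos [0.3732 0.3123 0.198 ] tilt 0.02 units [-6.91 -6.08  1.12] closeyaw 73.3 j7 0.55 t 1.02
```

```bash
python3 -m handwheel '[{"dx":-0.97,"dy":-0.86,"dz":0.14,"wx":0,"wy":0,"wz":0},{"dx":-0.97,"dy":-0.86,"dz":0.14,"wx":0,"wy":0,"wz":0},{"dx":-0.97,"dy":-0.86,"dz":0.14,"wx":0,"wy":0,"wz":0},{"dx":-0.97,"dy":-0.86,"dz":0.14,"wx":0,"wy":0,"wz":0},{"dx":-0.97,"dy":-0.86,"dz":0.14,"wx":0,"wy":0,"wz":0},{"dx":-0.97,"dy":-0.86,"dz":0.14,"wx":0,"wy":0,"wz":0},{"dx":-0.7,"dy":-0.6,"dz":0.14,"wx":0,"wy":0,"wz":0},{"dx":0,"dy":0,"dz":0,"wx":0,"wy":0,"wz":0},{"dx":0,"dy":0,"dz":0,"wx":0,"wy":0,"wz":0}]' 1 40
python3 -c "
from h import *
to(.495,.117,.057)
cv2.imwrite('pics/w1.png',robot.get_image('wrist')[:,:,::-1]);p=robot.camera_params('wrist')
print(proj(p,[.495,.117,.11]),proj(p,[.495,.117,.01]))
"
```

```text
time: 1.77
tool_pos: [0.4877, 0.1278, 0.1733]
ee_rot: [-0.0, 0.147, 0.989, -0.0]
ft_force: [0.4, 0.6, 0.5]
grip_width: 0.0858
grasp_force: 0.0
pos [0.4877 0.1278 0.1733] tilt 0.06 units [-0.41 -0.32  4.65] closeyaw 73.1 j7 1.04 t 1.77
(np.float64(265.8324739921264), np.float64(234.3991363082387)) (np.float64(269.87154092335163), np.float64(192.96520636090202))
```

View pics/w1.png

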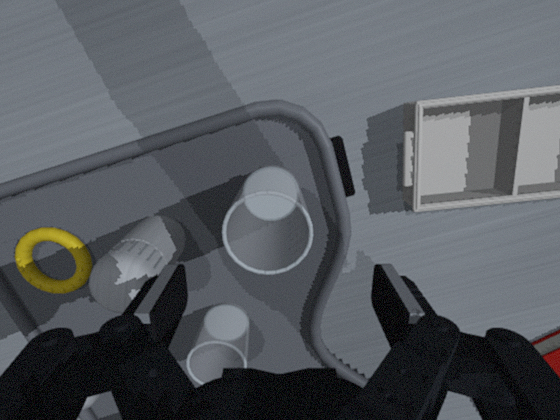

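The wrist view shows the tall beaker's rim at (268,233), against a prediction of (266,234). That puts my position within about 1 mm, so I'll descend and grip.

```bash
python3 -m handwheel '[{"dx":-0.41,"dy":-0.32,"dz":0.4,"wx":0,"wy":0,"wz":0},{"dx":0,"dy":0,"dz":0.85,"wx":0,"wy":0,"wz":0},{"dx":0,"dy":0,"dz":0.85,"wx":0,"wy":0,"wz":0},{"dx":0,"dy":0,"dz":0.85,"wx":0,"wy":0,"wz":0},{"dx":0,"dy":0,"dz":0.85,"wx":0,"wy":0,"wz":0},{"dx":0,"dy":0,"dz":0.85,"wx":0,"wy":0,"wz":0},{"dx":0,"dy":0,"dz":0,"wx":0,"wy":0,"wz":0}]' 1 40
python3 -m handwheel '[{"dx":0,"dy":0,"dz":0,"wx":0,"wy":0,"wz":0},{"dx":0,"dy":0,"dz":0,"wx":0,"wy":0,"wz":0},{"dx":0,"dy":0,"dz":0,"wx":0,"wy":0,"wz":0},{"dx":0,"dy":0,"dz":0,"wx":0,"wy":0,"wz":0},{"dx":0,"dy":0,"dz":0,"wx":0,"wy":0,"wz":0}]' -1 40
python3 -c "
from h import *
to(.505,.296,.13)"
```

```text
time: 2.4
tool_pos: [0.4917, 0.1197, 0.0543]
ee_rot: [-0.003, 0.144, 0.99, -0.001]
ft_force: [-1.1, 0.2, -0.6]
grip_width: 0.0855
grasp_force: 0.0
time: 2.82
tool_pos: [0.4959, 0.1191, 0.0588]
ee_rot: [0.001, 0.145, 0.989, 0.001]
ft_force: [-0.1, 0.3, 4.0]
grip_width: 0.0625
grasp_force: 43.2
pos [0.4959 0.1191 0.0588] tilt 0.15 units [ 1.68  6.89 -2.84] closeyaw 73.3 j7 1.13 t 2.82
```

```bash
python3 -m handwheel '[{"dx":0,"dy":0,"dz":-0.7,"wx":0,"wy":0,"wz":0},{"dx":0,"dy":0.2,"dz":-0.9,"wx":0,"wy":0,"wz":0},{"dx":0.2,"dy":0.9,"dz":-0.9,"wx":0,"wy":0,"wz":0},{"dx":0.2,"dy":1,"dz":-0.5,"wx":0,"wy":0,"wz":0},{"dx":0.2,"dy":1,"dz":0,"wx":0,"wy":0,"wz":0},{"dx":0.2,"dy":1,"dz":0,"wx":0,"wy":0,"wz":0},{"dx":0.2,"dy":1,"dz":0,"wx":0,"wy":0,"wz":0},{"dx":0.2,"dy":1,"dz":0,"wx":0,"wy":0,"wz":0},{"dx":0.2,"dy":1,"dz":0,"wx":0,"wy":0,"wz":0},{"dx":0.2,"dy":1,"dz":0,"wx":0,"wy":0,"wz":0},{"dx":0.2,"dy":1,"dz":0,"wx":0,"wy":0,"wz":0},{"dx":0,"dy":0.5,"dz":0,"wx":0,"wy":0,"wz":0}]'
python3 -m handwheel '[{"dx":0,"dy":0,"dz":0,"wx":0,"wy":0,"wz":0},{"dx":0,"dy":0,"dz":0,"wx":0,"wy":0,"wz":0}]'
python3 -c "
from h import *
to(.522,.384,.053)
cv2.imwrite('pics/w2.png',robot.get_image('wrist')[:,:,::-1]);p=robot.camera_params('wrist')
c=np.array([.5134,.3399]);a=np.radians(79.3);y=np.array([np.cos(a),np.sin(a)]);x=np.array([y[1],-y[0]])
for i,j in((1,1),(1,-1),(-1,1),(-1,-1)): print(np.round(proj(p,[*(c+.048*i*x+.091*j*y),.034])))
"
```

```text
time: 3.82
tool_pos: [0.5199, 0.3658, 0.133]
ee_rot: [-0.0, 0.143, 0.99, 0.001]
ft_force: [-0.7, -0.0, -0.7]
grip_width: 0.0627
grasp_force: 43.8
time: 3.98
tool_pos: [0.5207, 0.3616, 0.1326]
ee_rot: [0.0, 0.145, 0.989, -0.0]
ft_force: [0.9, 0.2, -1.5]
grip_width: 0.0633
grasp_force: 43.8
pos [0.5207 0.3616 0.1326] tilt 0.02 units [0.21 0.87 3.18] closeyaw 73.3 j7 0.72 t 3.98
[369. 246.]
[153. 266.]
[366. 128.]
[124. 153.]
```

View pics/w2.png

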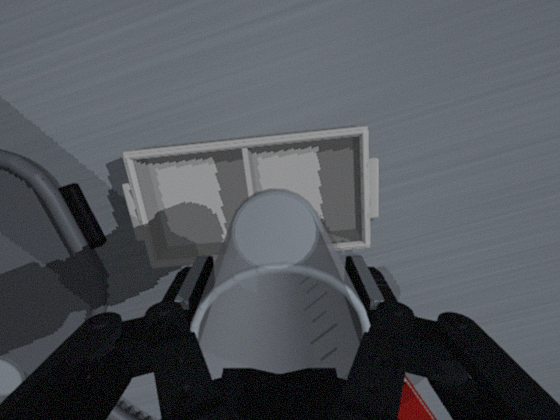

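The wrist view puts the tub corners at (124,153), (366,128) and (369,246), exactly as predicted, and the beaker is held upright. Lowering it now.

```bash
python3 -m handwheel '[{"dx":0.2,"dy":0.85,"dz":0,"wx":0,"wy":0,"wz":0},{"dx":0,"dy":0,"dz":0.6,"wx":0,"wy":0,"wz":0},{"dx":0,"dy":0,"dz":0.8,"wx":0,"wy":0,"wz":0},{"dx":0,"dy":0,"dz":0.8,"wx":0,"wy":0,"wz":0},{"dx":0,"dy":0,"dz":0.6,"wx":0,"wy":0,"wz":0},{"dx":0,"dy":0,"dz":0.2,"wx":0,"wy":0,"wz":0},{"dx":0,"dy":0,"dz":0,"wx":0,"wy":0,"wz":0}]'
python3 -c "
from h import *
to(.522,.384,.053)"
```

```text
time: 4.62
tool_pos: [0.5219, 0.381, 0.0563]
ee_rot: [-0.001, 0.146, 0.989, -0.001]
ft_force: [0.6, 0.0, -0.2]
grip_width: 0.0628
grasp_force: 43.8
pos [0.5219 0.381  0.0563] tilt 0.19 units [0.03 0.12 0.13] closeyaw 73.2 j7 0.71 t 4.62
```

```bash
python3 -m handwheel '[{"dx":0,"dy":0,"dz":0.08,"wx":0,"wy":0,"wz":0},{"dx":0,"dy":0,"dz":0,"wx":0,"wy":0,"wz":0}]'
python3 -m handwheel '[{"dx":0,"dy":0,"dz":0,"wx":0,"wy":0,"wz":0},{"dx":0,"dy":0,"dz":0,"wx":0,"wy":0,"wz":0},{"dx":0,"dy":0,"dz":0,"wx":0,"wy":0,"wz":0},{"dx":0,"dy":0,"dz":0,"wx":0,"wy":0,"wz":0},{"dx":0,"dy":0,"dz":-0.4,"wx":0,"wy":0,"wz":0},{"dx":0,"dy":0,"dz":-0.8,"wx":0,"wy":0,"wz":0},{"dx":0,"dy":0,"dz":-1,"wx":0,"wy":0,"wz":0},{"dx":0,"dy":0,"dz":-1,"wx":0,"wy":0,"wz":0},{"dx":0,"dy":0,"dz":-1,"wx":0,"wy":0,"wz":0},{"dx":0,"dy":0,"dz":-0.5,"wx":0,"wy":0,"wz":0}]' 1
python3 -c "
from h import *
to(.5047,.0007,.17)
cv2.imwrite('pics/w3.png',robot.get_image('wrist')[:,:,::-1])"
```

```text
time: 4.78
tool_pos: [0.5231, 0.383, 0.0566]
ee_rot: [0.001, 0.146, 0.989, 0.001]
ft_force: [0.2, 0.7, 0.2]
grip_width: 0.0626
grasp_force: 43.8
time: 5.62
tool_pos: [0.5237, 0.3841, 0.1773]
ee_rot: [0.002, 0.145, 0.989, 0.002]
ft_force: [0.8, -0.1, -0.3]
grip_width: 0.0855
grasp_force: 0.0
pos [0.5237 0.3841 0.1773] tilt 0.31 units [ -3.69 -14.91   0.24] closeyaw 73.3 j7 0.69 t 5.62
```

View pics/w3.png

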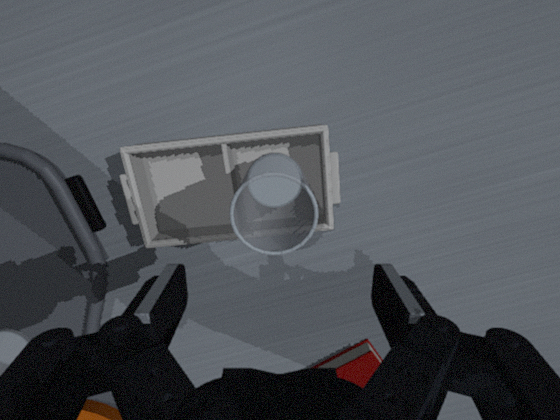

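The tall beaker stands in the right-hand compartment with its foot at (275,180), clear of the walls. Next is the tall dispenser.

```bash
python3 -m handwheel '[{"dx":-0.25,"dy":-1,"dz":0,"wx":0,"wy":0,"wz":0},{"dx":-0.25,"dy":-1,"dz":0,"wx":0,"wy":0,"wz":0},{"dx":-0.25,"dy":-1,"dz":0,"wx":0,"wy":0,"wz":0},{"dx":-0.25,"dy":-1,"dz":0,"wx":0,"wy":0,"wz":0},{"dx":-0.25,"dy":-1,"dz":0,"wx":0,"wy":0,"wz":0},{"dx":-0.25,"dy":-1,"dz":0,"wx":0,"wy":0,"wz":0},{"dx":-0.25,"dy":-1,"dz":0,"wx":0,"wy":0,"wz":0},{"dx":-0.25,"dy":-1,"dz":0,"wx":0,"wy":0,"wz":0},{"dx":-0.25,"dy":-1,"dz":0,"wx":0,"wy":0,"wz":0},{"dx":-0.25,"dy":-1,"dz":0,"wx":0,"wy":0,"wz":0},{"dx":-0.25,"dy":-1,"dz":0,"wx":0,"wy":0,"wz":0},{"dx":-0.25,"dy":-1,"dz":0,"wx":0,"wy":0,"wz":0}]' 1
python3 -m handwheel '[{"dx":-0.22,"dy":-1,"dz":0,"wx":0,"wy":0,"wz":0},{"dx":-0.22,"dy":-1,"dz":0,"wx":0,"wy":0,"wz":0},{"dx":-0.22,"dy":-0.8,"dz":0,"wx":0,"wy":0,"wz":0},{"dx":0,"dy":0,"dz":0,"wx":0,"wy":0,"wz":0},{"dx":0,"dy":0,"dz":0,"wx":0,"wy":0,"wz":0}]' 1
python3 -c "
from h import *
to(.5047,.0007,.057)
cv2.imwrite('pics/w4.png',robot.get_image('wrist')[:,:,::-1]);p=robot.camera_params('wrist')
print(proj(p,[.5047,.0007,.114]),proj(p,[.5047,.0007,.01]),proj(p,[.5047,.0007,.06]))"
```

```text
time: 6.67
tool_pos: [0.5071, 0.073, 0.1725]
ee_rot: [-0.0, 0.145, 0.989, -0.0]
ft_force: [0.8, 0.6, 0.1]
grip_width: 0.0854
grasp_force: 0.0
time: 7.08
tool_pos: [0.5031, 0.0014, 0.1727]
ee_rot: [-0.0, 0.147, 0.989, -0.0]
ft_force: [-0.4, -0.8, -0.9]
grip_width: 0.0853
grasp_force: 0.0
pos [0.5031 0.0014 0.1727] tilt 0.04 units [-0.07 -0.01  4.63] closeyaw 73.1 j7 1.32 t 7.08
(np.float64(277.04106248083343), np.float64(225.05034849984597)) (np.float64(277.7594689586891), np.float64(184.35637661563618)) (np.float64(277.479727326682), np.float64(200.20227786880892))
```

View pics/w4.png

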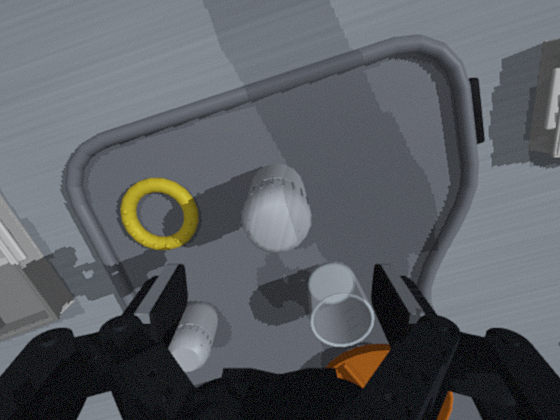

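The wrist view shows the tall dispenser upright with its axis at column 277, as predicted. Descending and gripping.

```bash
python3 -m handwheel '[{"dx":-0.05,"dy":0,"dz":0.6,"wx":0,"wy":0,"wz":0},{"dx":0,"dy":0,"dz":0.85,"wx":0,"wy":0,"wz":0},{"dx":0,"dy":0,"dz":0.85,"wx":0,"wy":0,"wz":0},{"dx":0,"dy":0,"dz":0.85,"wx":0,"wy":0,"wz":0},{"dx":0,"dy":0,"dz":0.85,"wx":0,"wy":0,"wz":0},{"dx":0,"dy":0,"dz":0.6,"wx":0,"wy":0,"wz":0},{"dx":0,"dy":0,"dz":0,"wx":0,"wy":0,"wz":0},{"dx":0,"dy":0,"dz":0,"wx":0,"wy":0,"wz":0}]' 1
python3 -m handwheel '[{"dx":0,"dy":0,"dz":0,"wx":0,"wy":0,"wz":0},{"dx":0,"dy":0,"dz":0,"wx":0,"wy":0,"wz":0},{"dx":0,"dy":0,"dz":0,"wx":0,"wy":0,"wz":0},{"dx":0,"dy":0,"dz":0,"wx":0,"wy":0,"wz":0},{"dx":0,"dy":0,"dz":0,"wx":0,"wy":0,"wz":0},{"dx":0,"dy":0,"dz":0,"wx":0,"wy":0,"wz":0},{"dx":0,"dy":0,"dz":0,"wx":0,"wy":0,"wz":0}]' -1 60
python3 -c "
from h import *
to(.505,.296,.13)"
```

```text
time: 7.8
tool_pos: [0.5042, 0.0033, 0.0574]
ee_rot: [-0.001, 0.144, 0.99, -0.0]
ft_force: [-0.3, 0.1, 0.5]
grip_width: 0.0856
grasp_force: 0.0
time: 8.38
tool_pos: [0.5056, 0.0019, 0.0595]
ee_rot: [0.001, 0.146, 0.989, 0.0]
ft_force: [-1.8, -0.6, 5.9]
grip_width: 0.049
grasp_force: 60.1
pos [0.5056 0.0019 0.0595] tilt 0.14 units [ 3.41 11.26 -2.82] closeyaw 73.3 j7 1.40 t 8.38
```

```bash
python3 -m handwheel '[{"dx":0,"dy":0,"dz":-0.5,"wx":0,"wy":0,"wz":0},{"dx":0,"dy":0,"dz":-0.8,"wx":0,"wy":0,"wz":0},{"dx":0.1,"dy":0.4,"dz":-0.8,"wx":0,"wy":0,"wz":0},{"dx":0.3,"dy":0.8,"dz":-0.7,"wx":0,"wy":0,"wz":0},{"dx":0.3,"dy":1,"dz":0,"wx":0,"wy":0,"wz":0},{"dx":0.3,"dy":1,"dz":0,"wx":0,"wy":0,"wz":0},{"dx":0.3,"dy":1,"dz":0,"wx":0,"wy":0,"wz":0},{"dx":0.3,"dy":1,"dz":0,"wx":0,"wy":0,"wz":0},{"dx":0.3,"dy":1,"dz":0,"wx":0,"wy":0,"wz":0},{"dx":0.3,"dy":1,"dz":0,"wx":0,"wy":0,"wz":0},{"dx":0.3,"dy":1,"dz":0,"wx":0,"wy":0,"wz":0},{"dx":0.3,"dy":1,"dz":0,"wx":0,"wy":0,"wz":0}]'
python3 -m handwheel '[{"dx":0.3,"dy":0.8,"dz":0,"wx":0,"wy":0,"wz":0},{"dx":0.3,"dy":0.7,"dz":0,"wx":0,"wy":0,"wz":0},{"dx":0.1,"dy":0.4,"dz":0,"wx":0,"wy":0,"wz":0},{"dx":0,"dy":0,"dz":0,"wx":0,"wy":0,"wz":0},{"dx":0,"dy":0,"dz":0,"wx":0,"wy":0,"wz":0}]'
python3 -c "
from h import *
to(.505,.295,.053)"
```

```text
time: 9.38
tool_pos: [0.5036, 0.2439, 0.1286]
ee_rot: [0.0, 0.145, 0.989, 0.0]
ft_force: [-0.3, 0.5, -1.7]
grip_width: 0.0486
grasp_force: 61.5
time: 9.8
tool_pos: [0.5007, 0.2925, 0.1281]
ee_rot: [0.0, 0.145, 0.989, -0.0]
ft_force: [0.4, 0.4, -1.0]
grip_width: 0.0491
grasp_force: 61.6
pos [0.5007 0.2925 0.1281] tilt 0.04 units [-0.13  0.15  3.  ] closeyaw 73.3 j7 0.82 t 9.80
```

```bash
python3 -m handwheel '[{"dx":-0.13,"dy":0.1,"dz":0.5,"wx":0,"wy":0,"wz":0},{"dx":0,"dy":0,"dz":0.8,"wx":0,"wy":0,"wz":0},{"dx":0,"dy":0,"dz":0.8,"wx":0,"wy":0,"wz":0},{"dx":0,"dy":0,"dz":0.6,"wx":0,"wy":0,"wz":0},{"dx":0,"dy":0,"dz":0.2,"wx":0,"wy":0,"wz":0},{"dx":0,"dy":0,"dz":0,"wx":0,"wy":0,"wz":0},{"dx":0,"dy":0,"dz":0,"wx":0,"wy":0,"wz":0}]'
python3 -c "
from h import *
to(.505,.295,.053)"
```

```text
time: 10.38
tool_pos: [0.5053, 0.293, 0.0552]
ee_rot: [0.0, 0.147, 0.989, -0.0]
ft_force: [-0.6, 1.0, -1.5]
grip_width: 0.049
grasp_force: 61.6
pos [0.5053 0.293  0.0552] tilt 0.04 units [0.03 0.07 0.09] closeyaw 73.1 j7 0.85 t 10.38
```

```bash
python3 -m handwheel '[{"dx":0,"dy":0,"dz":0.06,"wx":0,"wy":0,"wz":0},{"dx":0,"dy":0,"dz":0.04,"wx":0,"wy":0,"wz":0},{"dx":0,"dy":0,"dz":0,"wx":0,"wy":0,"wz":0}]'
python3 -m handwheel '[{"dx":0,"dy":0,"dz":0,"wx":0,"wy":0,"wz":0},{"dx":0,"dy":0,"dz":0,"wx":0,"wy":0,"wz":0},{"dx":0,"dy":0,"dz":0,"wx":0,"wy":0,"wz":0},{"dx":0,"dy":0,"dz":0,"wx":0,"wy":0,"wz":0},{"dx":0,"dy":0,"dz":-0.3,"wx":0,"wy":0,"wz":0},{"dx":0,"dy":0,"dz":-0.7,"wx":0,"wy":0,"wz":0},{"dx":0,"dy":0,"dz":-1,"wx":0,"wy":0,"wz":0},{"dx":0,"dy":0,"dz":-1,"wx":0,"wy":0,"wz":0},{"dx":0,"dy":0,"dz":-1,"wx":0,"wy":0,"wz":0},{"dx":0,"dy":0,"dz":-0.6,"wx":0,"wy":0,"wz":0}]' 0.5
python3 -c "
from h import *
to(.624,.023,.17)
cv2.imwrite('pics/w5.png',robot.get_image('wrist')[:,:,::-1])"
```

```text
time: 10.63
tool_pos: [0.5052, 0.2941, 0.0536]
ee_rot: [0.0, 0.146, 0.989, 0.0]
ft_force: [-0.5, -2.2, 2.1]
grip_width: 0.049
grasp_force: 62.3
time: 11.47
tool_pos: [0.5056, 0.2952, 0.1714]
ee_rot: [0.001, 0.145, 0.989, 0.001]
ft_force: [0.4, 1.6, -0.2]
grip_width: 0.0637
grasp_force: 0.0
pos [0.5056 0.2952 0.1714] tilt 0.23 units [-7.67 -9.07  0.05] closeyaw 73.3 j7 0.81 t 11.47
```

View pics/w5.png

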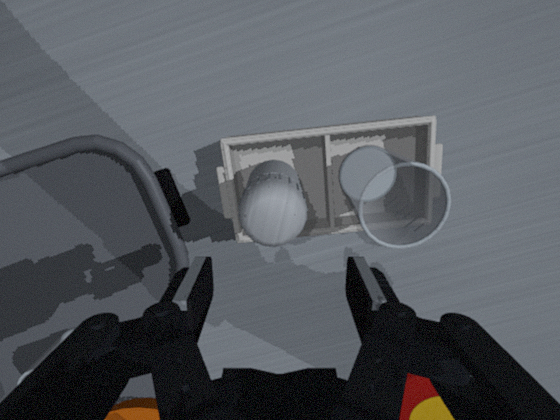

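The tall dispenser stands in the left-hand tub compartment and the tall beaker is undisturbed. Next is the short beaker.

```bash
python3 -m handwheel '[{"dx":-0.85,"dy":-1,"dz":0,"wx":0,"wy":0,"wz":0},{"dx":-0.85,"dy":-1,"dz":0,"wx":0,"wy":0,"wz":0},{"dx":-0.85,"dy":-1,"dz":0,"wx":0,"wy":0,"wz":0},{"dx":-0.85,"dy":-1,"dz":0,"wx":0,"wy":0,"wz":0},{"dx":-0.85,"dy":-1,"dz":0,"wx":0,"wy":0,"wz":0},{"dx":-0.85,"dy":-1,"dz":0,"wx":0,"wy":0,"wz":0},{"dx":-0.85,"dy":-1,"dz":0,"wx":0,"wy":0,"wz":0},{"dx":-0.85,"dy":-1,"dz":0,"wx":0,"wy":0,"wz":0},{"dx":-0.85,"dy":-1,"dz":0,"wx":0,"wy":0,"wz":0},{"dx":0,"dy":0,"dz":0,"wx":0,"wy":0,"wz":0},{"dx":0,"dy":0,"dz":0,"wx":0,"wy":0,"wz":0}]' 1
python3 -c "
from h import *
to(.624,.023,.038)
cv2.imwrite('pics/w6.png',robot.get_image('wrist')[:,:,::-1]);p=robot.camera_params('wrist')
print(proj(p,[.624,.023,.074]),'ds top',proj(p,[.6244,-.1228,.078]),proj(p,[.6244,-.1228,.01]))"
```

```text
time: 12.43
tool_pos: [0.6233, 0.0212, 0.1679]
ee_rot: [0.0, 0.148, 0.989, -0.0]
ft_force: [0.5, 0.5, -0.4]
grip_width: 0.0858
grasp_force: 0.0
pos [0.6233 0.0212 0.1679] tilt 0.05 units [-0.    0.08  5.2 ] closeyaw 73.0 j7 1.34 t 12.43
(np.float64(278.9416419962085), np.float64(206.95302619959807)) ds top (np.float64(106.42886779892561), np.float64(258.0816006726828)) (np.float64(140.67811413443476), np.float64(225.63945851232413))
```

View pics/w6.png

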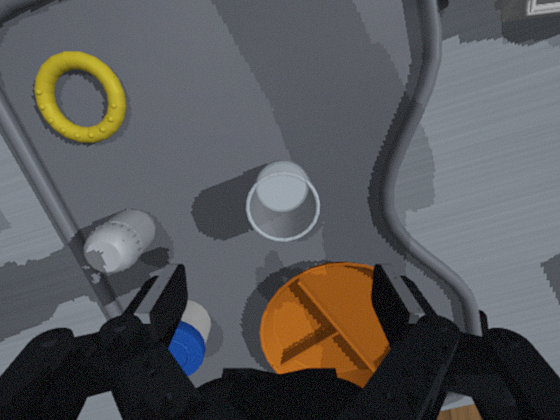

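The short beaker's rim is at (283,206), which agrees to about 1.5 mm. Descending.

```bash
python3 -m handwheel '[{"dx":0,"dy":0.1,"dz":0.6,"wx":0,"wy":0,"wz":0},{"dx":0,"dy":0,"dz":0.9,"wx":0,"wy":0,"wz":0},{"dx":0,"dy":0,"dz":0.9,"wx":0,"wy":0,"wz":0},{"dx":0,"dy":0,"dz":0.9,"wx":0,"wy":0,"wz":0},{"dx":0,"dy":0,"dz":0.9,"wx":0,"wy":0,"wz":0},{"dx":0,"dy":0,"dz":0.6,"wx":0,"wy":0,"wz":0},{"dx":0,"dy":0,"dz":0.3,"wx":0,"wy":0,"wz":0},{"dx":0,"dy":0,"dz":0,"wx":0,"wy":0,"wz":0}]' 1
python3 -m handwheel '[{"dx":0,"dy":0,"dz":0,"wx":0,"wy":0,"wz":0},{"dx":0,"dy":0,"dz":0,"wx":0,"wy":0,"wz":0},{"dx":0,"dy":0,"dz":0,"wx":0,"wy":0,"wz":0},{"dx":0,"dy":0,"dz":0,"wx":0,"wy":0,"wz":0},{"dx":0,"dy":0,"dz":0,"wx":0,"wy":0,"wz":0},{"dx":0,"dy":0,"dz":0,"wx":0,"wy":0,"wz":0}]' -1 40
python3 -c "
from h import *
to(.535,-.401,.14)"
```

```text
time: 13.15
tool_pos: [0.622, 0.0283, 0.0387]
ee_rot: [-0.002, 0.144, 0.99, -0.0]
ft_force: [0.3, -0.8, -0.7]
grip_width: 0.0854
grasp_force: 0.0
time: 13.65
tool_pos: [0.6248, 0.0266, 0.0422]
ee_rot: [0.001, 0.145, 0.989, 0.001]
ft_force: [-1.6, 0.0, 6.6]
grip_width: 0.0573
grasp_force: 42.2
pos [0.6248 0.0266 0.0422] tilt 0.15 units [ -1.49 -17.41  -3.93] closeyaw 73.3 j7 1.38 t 13.65
```

```bash
python3 -m handwheel '[{"dx":0,"dy":0,"dz":-0.6,"wx":0,"wy":0,"wz":0},{"dx":0,"dy":0,"dz":-1,"wx":0,"wy":0,"wz":0},{"dx":0,"dy":-0.2,"dz":-1,"wx":0,"wy":0,"wz":0},{"dx":-0.1,"dy":-0.6,"dz":-1,"wx":0,"wy":0,"wz":0},{"dx":-0.1,"dy":-0.9,"dz":-0.5,"wx":0,"wy":0,"wz":0},{"dx":-0.1,"dy":-1,"dz":0,"wx":0,"wy":0,"wz":0},{"dx":-0.1,"dy":-1,"dz":0,"wx":0,"wy":0,"wz":0},{"dx":-0.1,"dy":-1,"dz":0,"wx":0,"wy":0,"wz":0},{"dx":-0.1,"dy":-1,"dz":0,"wx":0,"wy":0,"wz":0},{"dx":-0.1,"dy":-1,"dz":0,"wx":0,"wy":0,"wz":0},{"dx":-0.1,"dy":-1,"dz":0,"wx":0,"wy":0,"wz":0},{"dx":-0.1,"dy":-1,"dz":0,"wx":0,"wy":0,"wz":0}]'
python3 -m handwheel '[{"dx":-0.1,"dy":-1,"dz":0,"wx":0,"wy":0,"wz":0},{"dx":-0.1,"dy":-1,"dz":0,"wx":0,"wy":0,"wz":0},{"dx":-0.1,"dy":-1,"dz":0,"wx":0,"wy":0,"wz":0},{"dx":-0.1,"dy":-1,"dz":0,"wx":0,"wy":0,"wz":0},{"dx":-0.1,"dy":-1,"dz":0,"wx":0,"wy":0,"wz":0},{"dx":-0.1,"dy":-1,"dz":0,"wx":0,"wy":0,"wz":0},{"dx":-0.1,"dy":-1,"dz":0,"wx":0,"wy":0,"wz":0},{"dx":0,"dy":-0.8,"dz":0,"wx":0,"wy":0,"wz":0},{"dx":0,"dy":0,"dz":0,"wx":0,"wy":0,"wz":0},{"dx":0,"dy":0,"dz":0,"wx":0,"wy":0,"wz":0}]'
python3 -c "
from h import *
to(.535,-.401,.036)
cv2.imwrite('pics/w7.png',robot.get_image('wrist')[:,:,::-1]);p=robot.camera_params('wrist')
c=np.array([.4843,-.3616]);a=np.radians(4.8);x=np.array([np.cos(a),np.sin(a)]);y=np.array([-x[1],x[0]])
for i,j in((1,1),(1,-1),(-1,1),(-1,-1)): print(np.round(proj(p,[*(c+.095*i*x+.091*j*y),.034])))"
```

```text
time: 14.65
tool_pos: [0.5824, -0.1895, 0.1435]
ee_rot: [0.0, 0.145, 0.989, 0.0]
ft_force: [-0.7, 0.8, -0.7]
grip_width: 0.057
grasp_force: 42.8
time: 15.48
tool_pos: [0.5423, -0.3817, 0.1432]
ee_rot: [0.0, 0.147, 0.989, -0.0]
ft_force: [0.1, 0.8, -0.5]
grip_width: 0.0567
grasp_force: 42.8
pos [ 0.5423 -0.3817  0.1432] tilt 0.03 units [ 0.06 -0.82  4.29] closeyaw 73.1 j7 2.03 t 15.48
[427. 191.]
[223. 264.]
[358. -73.]
[111.  42.]
```

View pics/w7.png

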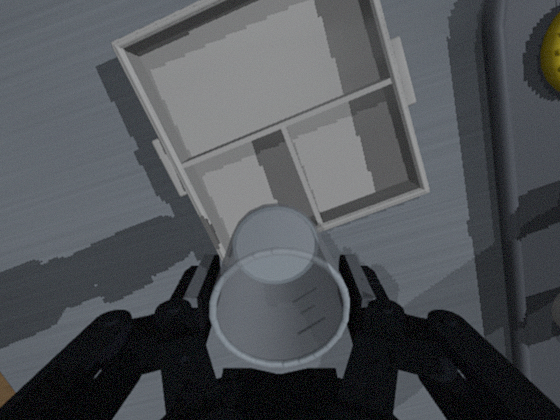

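The caddy corners at (427,190) and (115,43) match the prediction. Lowering the beaker into the left small compartment.

```bash
python3 -m handwheel '[{"dx":0.06,"dy":-0.82,"dz":0.2,"wx":0,"wy":0,"wz":0},{"dx":0,"dy":0,"dz":0.8,"wx":0,"wy":0,"wz":0},{"dx":0,"dy":0,"dz":0.9,"wx":0,"wy":0,"wz":0},{"dx":0,"dy":0,"dz":0.9,"wx":0,"wy":0,"wz":0},{"dx":0,"dy":0,"dz":0.8,"wx":0,"wy":0,"wz":0},{"dx":0,"dy":0,"dz":0.4,"wx":0,"wy":0,"wz":0},{"dx":0,"dy":0,"dz":0.2,"wx":0,"wy":0,"wz":0},{"dx":0,"dy":0,"dz":0,"wx":0,"wy":0,"wz":0},{"dx":0,"dy":0,"dz":0,"wx":0,"wy":0,"wz":0}]'
python3 -c "
from h import *
to(.535,-.401,.035)"
```

```text
time: 16.28
tool_pos: [0.5369, -0.3993, 0.039]
ee_rot: [0.001, 0.145, 0.989, -0.0]
ft_force: [-0.3, -0.4, -0.3]
grip_width: 0.0573
grasp_force: 43.0
pos [ 0.5369 -0.3993  0.039 ] tilt 0.09 units [ 0.06 -0.09  0.16] closeyaw 73.3 j7 2.10 t 16.28
```

```bash
python3 -m handwheel '[{"dx":0,"dy":0,"dz":0.06,"wx":0,"wy":0,"wz":0},{"dx":0,"dy":0,"dz":0.05,"wx":0,"wy":0,"wz":0},{"dx":0,"dy":0,"dz":0,"wx":0,"wy":0,"wz":0}]'
python3 -m handwheel '[{"dx":0,"dy":0,"dz":0,"wx":0,"wy":0,"wz":0},{"dx":0,"dy":0,"dz":0,"wx":0,"wy":0,"wz":0},{"dx":0,"dy":0,"dz":0,"wx":0,"wy":0,"wz":0},{"dx":0,"dy":0,"dz":0,"wx":0,"wy":0,"wz":0},{"dx":0,"dy":0,"dz":-0.4,"wx":0,"wy":0,"wz":0},{"dx":0,"dy":0,"dz":-0.8,"wx":0,"wy":0,"wz":0},{"dx":0,"dy":0,"dz":-1,"wx":0,"wy":0,"wz":0},{"dx":0,"dy":0,"dz":-1,"wx":0,"wy":0,"wz":0},{"dx":0,"dy":0,"dz":-1,"wx":0,"wy":0,"wz":0},{"dx":0,"dy":0,"dz":-0.5,"wx":0,"wy":0,"wz":0}]' 0.8
python3 -c "
from h import *
to(.6244,-.1228,.15)
cv2.imwrite('pics/w8.png',robot.get_image('wrist')[:,:,::-1])"
```

```text
time: 16.53
tool_pos: [0.5367, -0.3998, 0.0364]
ee_rot: [0.001, 0.145, 0.989, -0.0]
ft_force: [-0.5, -0.2, 2.4]
grip_width: 0.0575
grasp_force: 43.1
time: 17.37
tool_pos: [0.5372, -0.4005, 0.1569]
ee_rot: [0.002, 0.146, 0.989, -0.001]
ft_force: [0.1, -1.0, -0.4]
grip_width: 0.0767
grasp_force: 0.0
pos [ 0.5372 -0.4005  0.1569] tilt 0.29 units [-0.14 11.64  0.26] closeyaw 73.3 j7 2.06 t 17.37
```

View pics/w8.png

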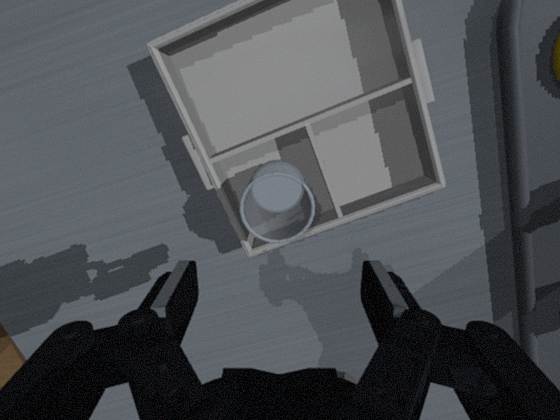

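The short beaker stands in its small compartment. Next is the short dispenser.

```bash
python3 -m handwheel '[{"dx":0,"dy":1,"dz":0,"wx":0,"wy":0,"wz":0},{"dx":0,"dy":1,"dz":0,"wx":0,"wy":0,"wz":0},{"dx":0,"dy":1,"dz":0,"wx":0,"wy":0,"wz":0},{"dx":0,"dy":1,"dz":0,"wx":0,"wy":0,"wz":0},{"dx":0,"dy":1,"dz":0,"wx":0,"wy":0,"wz":0},{"dx":0,"dy":1,"dz":0,"wx":0,"wy":0,"wz":0},{"dx":0,"dy":1,"dz":0,"wx":0,"wy":0,"wz":0},{"dx":0,"dy":1,"dz":0,"wx":0,"wy":0,"wz":0},{"dx":0,"dy":1,"dz":0,"wx":0,"wy":0,"wz":0},{"dx":0,"dy":1,"dz":0,"wx":0,"wy":0,"wz":0},{"dx":0,"dy":1,"dz":0,"wx":0,"wy":0,"wz":0},{"dx":0,"dy":0.6,"dz":0,"wx":0,"wy":0,"wz":0}]' 1
python3 -m handwheel '[{"dx":0,"dy":0,"dz":0,"wx":0,"wy":0,"wz":0},{"dx":0,"dy":0,"dz":0,"wx":0,"wy":0,"wz":0}]' 1
python3 -c "
from h import *
to(.6244,-.1228,.041)
im=robot.get_image('wrist')[:,:,::-1].copy();cv2.imwrite('pics/w9.png',im);p=robot.camera_params('wrist')
print([np.round(proj(p,[.6244,-.1228,z])) for z in(.078,.055,.026,.01)])
h=cv2.cvtColor(im,cv2.COLOR_BGR2HSV);m=((h[:,:,1]<30)&(h[:,:,2]>120)).astype(np.uint8)
n,l,s,c=cv2.connectedComponentsWithStats(m[120:260,200:360]);print([(s[i],c[i]) for i in range(1,n) if s[i][4]>300])
m=cv2.inRange(h,(20,120,60),(35,255,255));n,l,s,c=cv2.connectedComponentsWithStats(m);i=1+s[1:,4].argmax();print('ring',s[i])
"
```

```text
time: 18.42
tool_pos: [0.6197, -0.1179, 0.1519]
ee_rot: [-0.001, 0.144, 0.99, 0.001]
ft_force: [0.1, 0.7, 0.1]
grip_width: 0.0852
grasp_force: 0.0
time: 18.58
tool_pos: [0.6192, -0.1213, 0.1522]
ee_rot: [-0.0, 0.145, 0.989, -0.0]
ft_force: [-0.8, -1.2, 0.9]
grip_width: 0.0853
grasp_force: 0.0
pos [ 0.6192 -0.1213  0.1522] tilt 0.06 units [-0.22  0.    4.45] closeyaw 73.4 j7 1.59 t 18.58
[array([282., 221.]), array([282., 210.]), array([281., 199.]), array([281., 193.])]
[(array([  54,   56,   48,   63, 2157], dtype=int32), array([78.0880853 , 89.84237367]))]
ring [ 188    0   97   99 4542]
```

```bash
python3 -m handwheel '[{"dx":-0.2,"dy":-0.05,"dz":0.6,"wx":0,"wy":0,"wz":0},{"dx":0,"dy":0,"dz":0.9,"wx":0,"wy":0,"wz":0},{"dx":0,"dy":0,"dz":0.9,"wx":0,"wy":0,"wz":0},{"dx":0,"dy":0,"dz":0.9,"wx":0,"wy":0,"wz":0},{"dx":0,"dy":0,"dz":0.7,"wx":0,"wy":0,"wz":0},{"dx":0,"dy":0,"dz":0.5,"wx":0,"wy":0,"wz":0},{"dx":0,"dy":0,"dz":0,"wx":0,"wy":0,"wz":0},{"dx":0,"dy":0,"dz":0,"wx":0,"wy":0,"wz":0}]' 1
python3 -m handwheel '[{"dx":0,"dy":0,"dz":0,"wx":0,"wy":0,"wz":0},{"dx":0,"dy":0,"dz":0,"wx":0,"wy":0,"wz":0},{"dx":0,"dy":0,"dz":0,"wx":0,"wy":0,"wz":0},{"dx":0,"dy":0,"dz":0,"wx":0,"wy":0,"wz":0},{"dx":0,"dy":0,"dz":0,"wx":0,"wy":0,"wz":0},{"dx":0,"dy":0,"dz":0,"wx":0,"wy":0,"wz":0},{"dx":0,"dy":0,"dz":0,"wx":0,"wy":0,"wz":0},{"dx":0,"dy":0,"dz":0,"wx":0,"wy":0,"wz":0}]' -1 60
python3 -c "
from h import *
to(.5279,-.3125,.12)"
```

```text
time: 19.3
tool_pos: [0.6234, -0.1257, 0.0401]
ee_rot: [-0.0, 0.146, 0.989, -0.0]
ft_force: [1.0, 0.3, 0.5]
grip_width: 0.0856
grasp_force: 0.0
time: 19.97
tool_pos: [0.6247, -0.1246, 0.0417]
ee_rot: [0.001, 0.145, 0.989, -0.0]
ft_force: [-1.2, -0.2, 5.8]
grip_width: 0.0404
grasp_force: 59.8
pos [ 0.6247 -0.1246  0.0417] tilt 0.12 units [ 1.54 -8.31 -3.14] closeyaw 73.3 j7 1.64 t 19.97
```

```bash
python3 -m handwheel '[{"dx":0,"dy":0,"dz":-0.5,"wx":0,"wy":0,"wz":0},{"dx":0,"dy":0,"dz":-0.9,"wx":0,"wy":0,"wz":0},{"dx":0.1,"dy":-0.4,"dz":-0.9,"wx":0,"wy":0,"wz":0},{"dx":0.2,"dy":-0.8,"dz":-0.9,"wx":0,"wy":0,"wz":0},{"dx":0.2,"dy":-1,"dz":0,"wx":0,"wy":0,"wz":0},{"dx":0.2,"dy":-1,"dz":0,"wx":0,"wy":0,"wz":0},{"dx":0.2,"dy":-1,"dz":0,"wx":0,"wy":0,"wz":0},{"dx":0.2,"dy":-1,"dz":0,"wx":0,"wy":0,"wz":0},{"dx":0.2,"dy":-1,"dz":0,"wx":0,"wy":0,"wz":0},{"dx":0.2,"dy":-1,"dz":0,"wx":0,"wy":0,"wz":0},{"dx":0,"dy":-0.8,"dz":0,"wx":0,"wy":0,"wz":0},{"dx":0,"dy":0,"dz":0,"wx":0,"wy":0,"wz":0}]'
python3 -m handwheel '[{"dx":0,"dy":0,"dz":0,"wx":0,"wy":0,"wz":0}]'
python3 -c "
from h import *
to(.5279,-.3125,.035)"
```

```text
time: 20.97
tool_pos: [0.5277, -0.3107, 0.1215]
ee_rot: [0.0, 0.149, 0.989, -0.002]
ft_force: [-1.1, -0.7, 0.0]
grip_width: 0.0405
grasp_force: 60.5
time: 21.05
tool_pos: [0.5298, -0.3064, 0.121]
ee_rot: [0.0, 0.147, 0.989, -0.0]
ft_force: [0.3, 0.7, -1.1]
grip_width: 0.0404
grasp_force: 60.5
pos [ 0.5298 -0.3064  0.121 ] tilt 0.04 units [ 0.   -0.26  3.44] closeyaw 73.1 j7 1.94 t 21.05
```

```bash
python3 -m handwheel '[{"dx":0,"dy":-0.2,"dz":0.4,"wx":0,"wy":0,"wz":0},{"dx":0,"dy":0,"dz":0.8,"wx":0,"wy":0,"wz":0},{"dx":0,"dy":0,"dz":0.8,"wx":0,"wy":0,"wz":0},{"dx":0,"dy":0,"dz":0.7,"wx":0,"wy":0,"wz":0},{"dx":0,"dy":0,"dz":0.4,"wx":0,"wy":0,"wz":0},{"dx":0,"dy":0,"dz":0.2,"wx":0,"wy":0,"wz":0},{"dx":0,"dy":0,"dz":0,"wx":0,"wy":0,"wz":0},{"dx":0,"dy":0,"dz":0,"wx":0,"wy":0,"wz":0}]'
python3 -c "
from h import *
to(.5279,-.3125,.035)"
```

```text
time: 21.72
tool_pos: [0.5295, -0.3096, 0.0381]
ee_rot: [0.0, 0.145, 0.989, -0.0]
ft_force: [0.9, -0.2, -0.1]
grip_width: 0.0406
grasp_force: 60.7
pos [ 0.5295 -0.3096  0.0381] tilt 0.04 units [ 0.03 -0.13  0.12] closeyaw 73.3 j7 1.98 t 21.72
```

```bash
python3 -m handwheel '[{"dx":0,"dy":0,"dz":0.06,"wx":0,"wy":0,"wz":0},{"dx":0,"dy":0,"dz":0.04,"wx":0,"wy":0,"wz":0},{"dx":0,"dy":0,"dz":0,"wx":0,"wy":0,"wz":0}]'
python3 -m handwheel '[{"dx":0,"dy":0,"dz":0,"wx":0,"wy":0,"wz":0},{"dx":0,"dy":0,"dz":0,"wx":0,"wy":0,"wz":0},{"dx":0,"dy":0,"dz":0,"wx":0,"wy":0,"wz":0},{"dx":0,"dy":0,"dz":0,"wx":0,"wy":0,"wz":0},{"dx":0,"dy":0,"dz":-0.3,"wx":0,"wy":0,"wz":0},{"dx":0,"dy":0,"dz":-0.7,"wx":0,"wy":0,"wz":0},{"dx":0,"dy":0,"dz":-1,"wx":0,"wy":0,"wz":0},{"dx":0,"dy":0,"dz":-1,"wx":0,"wy":0,"wz":0},{"dx":0,"dy":0,"dz":-1,"wx":0,"wy":0,"wz":0}]' 0.3
python3 -c "
from h import *
im=cv2.imread('pics/top0.png');h=cv2.cvtColor(im,cv2.COLOR_BGR2HSV)
m=cv2.inRange(h,(20,120,60),(35,255,255))[250:290,300:350];c=max(cv2.findContours(m,0,1)[0],key=cv2.contourArea);e=cv2.fitEllipse(c);print(e,ray(robot.camera_params('top'),300+e[0][0],250+e[0][1],.017))
to(.498,-.120,.13,94.8)"
```

```text
time: 21.97
tool_pos: [0.5295, -0.31, 0.0359]
ee_rot: [0.001, 0.145, 0.989, -0.0]
ft_force: [-0.2, 0.3, 0.2]
grip_width: 0.0406
grasp_force: 60.7
time: 22.72
tool_pos: [0.5287, -0.3098, 0.1367]
ee_rot: [-0.0, 0.146, 0.989, -0.0]
ft_force: [0.9, -0.9, 0.2]
grip_width: 0.0555
grasp_force: 0.0
((26.314172744750977, 19.074480056762695), (29.85187339782715, 30.426050186157227), 149.1227264404297) [ 0.49787236 -0.12030933  0.017     ]
pos [ 0.5287 -0.3098  0.1367] tilt 0.01 units [3.36 6.92 0.27] closeyaw 73.3 j7 1.94 t 22.72 wz -21.5 afterturn units [0.59 7.67 0.27]
```

```bash
python3 -m handwheel '[{"dx":0,"dy":0.3,"dz":0,"wx":0,"wy":0,"wz":-5.4},{"dx":0,"dy":0.8,"dz":0,"wx":0,"wy":0,"wz":-5.4},{"dx":0,"dy":1,"dz":0,"wx":0,"wy":0,"wz":-5.4},{"dx":0,"dy":1,"dz":0,"wx":0,"wy":0,"wz":-5.3},{"dx":0,"dy":1,"dz":0,"wx":0,"wy":0,"wz":0},{"dx":0,"dy":1,"dz":0,"wx":0,"wy":0,"wz":0},{"dx":0,"dy":1,"dz":0,"wx":0,"wy":0,"wz":0},{"dx":0,"dy":0.5,"dz":0,"wx":0,"wy":0,"wz":0},{"dx":0,"dy":0.5,"dz":0,"wx":0,"wy":0,"wz":0},{"dx":0,"dy":0,"dz":0,"wx":0,"wy":0,"wz":0},{"dx":0,"dy":0,"dz":0,"wx":0,"wy":0,"wz":0}]' -0.15
python3 -c "
from h import *
to(.4954,-.0891,.012,94.8)
im=robot.get_image('wrist')[:,:,::-1].copy();cv2.imwrite('pics/w10.png',im);p=robot.camera_params('wrist')
h=cv2.cvtColor(im,cv2.COLOR_BGR2HSV)
m=cv2.inRange(h,(20,120,60),(35,255,255));c=max(cv2.findContours(m,0,1)[0],key=cv2.contourArea);e=cv2.fitEllipse(c);print(e,ray(p,*e[0],.017))
"
```

```text
time: 23.63
tool_pos: [0.5298, -0.134, 0.1356]
ee_rot: [0.0, -0.042, 0.999, -0.0]
ft_force: [-0.6, 0.4, 0.3]
grip_width: 0.0362
grasp_force: 0.0
pos [ 0.5298 -0.134   0.1356] tilt 0.05 units [1.22 1.91 4.94] closeyaw 94.8 j7 1.95 t 23.63 wz -0.0 afterturn units [1.22 1.91 4.94]
((299.02716064453125, 158.7320098876953), (89.9654541015625, 91.93526458740234), 59.59404373168945) [ 0.49675422 -0.12140324  0.017     ]
```

```bash
python3 -m handwheel '[{"dx":0.65,"dy":0.95,"dz":0,"wx":0,"wy":0,"wz":0},{"dx":0.6,"dy":0.92,"dz":0.2,"wx":0,"wy":0,"wz":0},{"dx":0,"dy":0,"dz":0.8,"wx":0,"wy":0,"wz":0},{"dx":0,"dy":0,"dz":0.9,"wx":0,"wy":0,"wz":0},{"dx":0,"dy":0,"dz":0.9,"wx":0,"wy":0,"wz":0},{"dx":0,"dy":0,"dz":0.9,"wx":0,"wy":0,"wz":0},{"dx":0,"dy":0,"dz":0.6,"wx":0,"wy":0,"wz":0},{"dx":0,"dy":0,"dz":0.3,"wx":0,"wy":0,"wz":0},{"dx":0,"dy":0,"dz":0,"wx":0,"wy":0,"wz":0},{"dx":0,"dy":0,"dz":0,"wx":0,"wy":0,"wz":0}]'
python3 -c "
from h import *
to(.4947,-.0901,.012)
cv2.imwrite('pics/w11.png',robot.get_image('wrist')[:,:,::-1])"
```

```text
time: 24.52
tool_pos: [0.4947, -0.0906, 0.0204]
ee_rot: [-0.0, -0.041, 0.999, -0.0]
ft_force: [-0.3, 0.6, -1.2]
grip_width: 0.0364
grasp_force: 0.0
pos [ 0.4947 -0.0906  0.0204] tilt 0.03 units [-0.    0.02  0.34] closeyaw 94.7 j7 1.93 t 24.52
```

View pics/w11.png

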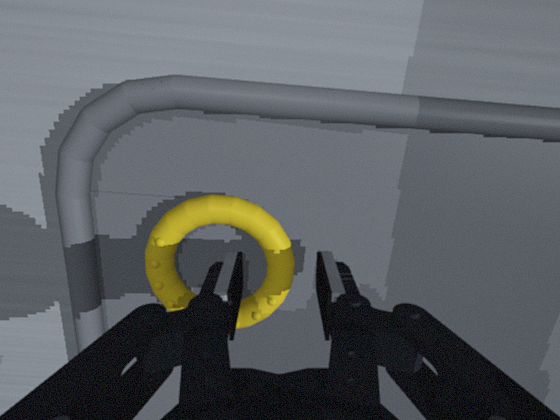

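The ring's bar lies between the fingers, with the left finger inside the hole. Lowering the last bit and closing.

```bash
python3 -m handwheel '[{"dx":0,"dy":0,"dz":0.2,"wx":0,"wy":0,"wz":0},{"dx":0,"dy":0,"dz":0.1,"wx":0,"wy":0,"wz":0},{"dx":0,"dy":0,"dz":0,"wx":0,"wy":0,"wz":0},{"dx":0,"dy":0,"dz":0,"wx":0,"wy":0,"wz":0}]'
python3 -m handwheel '[{"dx":0,"dy":0,"dz":0,"wx":0,"wy":0,"wz":0},{"dx":0,"dy":0,"dz":0,"wx":0,"wy":0,"wz":0},{"dx":0,"dy":0,"dz":0,"wx":0,"wy":0,"wz":0},{"dx":0,"dy":0,"dz":0,"wx":0,"wy":0,"wz":0},{"dx":0,"dy":0,"dz":0,"wx":0,"wy":0,"wz":0},{"dx":0,"dy":0,"dz":0,"wx":0,"wy":0,"wz":0}]' -1 40
python3 -c "
from h import *
to(.4364,-.3345,.10)"
```

```text
time: 24.9
tool_pos: [0.4946, -0.0895, 0.013]
ee_rot: [0.0, -0.042, 0.999, 0.0]
ft_force: [1.1, 0.9, -1.1]
grip_width: 0.0368
grasp_force: 0.0
time: 25.4
tool_pos: [0.4947, -0.0895, 0.013]
ee_rot: [0.0, -0.042, 0.999, -0.0]
ft_force: [-0.1, 0.2, 3.3]
grip_width: 0.0122
grasp_force: 37.2
pos [ 0.4947 -0.0895  0.013 ] tilt 0.02 units [ 3.14 -9.57 -3.48] closeyaw 94.8 j7 1.93 t 25.40
```

```bash
python3 -m handwheel '[{"dx":0,"dy":0,"dz":-0.5,"wx":0,"wy":0,"wz":0},{"dx":0,"dy":0,"dz":-0.9,"wx":0,"wy":0,"wz":0},{"dx":0,"dy":0,"dz":-1,"wx":0,"wy":0,"wz":0},{"dx":0.1,"dy":-0.5,"dz":-0.9,"wx":0,"wy":0,"wz":0},{"dx":0.3,"dy":-0.9,"dz":-0.2,"wx":0,"wy":0,"wz":0},{"dx":0.4,"dy":-1,"dz":0,"wx":0,"wy":0,"wz":0},{"dx":0.4,"dy":-1,"dz":0,"wx":0,"wy":0,"wz":0},{"dx":0.4,"dy":-1,"dz":0,"wx":0,"wy":0,"wz":0},{"dx":0.4,"dy":-1,"dz":0,"wx":0,"wy":0,"wz":0},{"dx":0.4,"dy":-1,"dz":0,"wx":0,"wy":0,"wz":0},{"dx":0.4,"dy":-1,"dz":0,"wx":0,"wy":0,"wz":0},{"dx":0.3,"dy":-1,"dz":0,"wx":0,"wy":0,"wz":0}]'
python3 -m handwheel '[{"dx":0,"dy":-0.7,"dz":0,"wx":0,"wy":0,"wz":0},{"dx":0,"dy":-0.4,"dz":0,"wx":0,"wy":0,"wz":0},{"dx":0,"dy":0,"dz":0,"wx":0,"wy":0,"wz":0},{"dx":0,"dy":0,"dz":0,"wx":0,"wy":0,"wz":0}]'
python3 -c "
from h import *
to(.4364,-.3345,.010,94.8)
im=robot.get_image('wrist')[:,:,::-1].copy();p=robot.camera_params('wrist');cv2.imwrite('pics/w12.png',im)
h=cv2.cvtColor(im,cv2.COLOR_BGR2HSV)
m=cv2.inRange(h,(20,120,60),(35,255,255));c=max(cv2.findContours(m,0,1)[0],key=cv2.contourArea);print(cv2.boundingRect(c),cv2.fitEllipse(c))
t=pose()[0];Y=np.array([np.cos(np.radians(94.8)),np.sin(np.radians(94.8))])
cc=t[:2]-.031*Y;a=np.linspace(0,6.283,90);pp=np.array([proj(p,[cc[0]+.038*np.cos(b),cc[1]+.038*np.sin(b),t[2]+.004]) for b in a]);print('exp flat',pp.min(0),np.ptp(pp,axis=0))
"
```

```text
time: 26.4
tool_pos: [0.4336, -0.3063, 0.1]
ee_rot: [-0.0, -0.042, 0.999, 0.0]
ft_force: [-0.4, 1.0, 0.3]
grip_width: 0.0128
grasp_force: 37.3
time: 26.73
tool_pos: [0.4371, -0.3318, 0.0999]
ee_rot: [-0.0, -0.042, 0.999, 0.001]
ft_force: [-1.7, 0.7, -0.4]
grip_width: 0.013
grasp_force: 37.3
pos [ 0.4371 -0.3318  0.0999] tilt 0.07 units [ 0.03 -0.11  3.59] closeyaw 94.8 j7 2.39 t 26.73 wz -0.0 afterturn units [ 0.03 -0.11  3.59]
(140, 196, 153, 129) ((217.78724670410156, 263.5184020996094), (125.9788589477539, 146.19818115234375), 105.423828125)
exp flat [137.31667558 196.39836382] [155.93106252 137.6206092 ]
```

```bash
python3 -m handwheel '[{"dx":0,"dy":-0.1,"dz":0.4,"wx":0,"wy":0,"wz":0},{"dx":0,"dy":0,"dz":0.8,"wx":0,"wy":0,"wz":0},{"dx":0,"dy":0,"dz":0.8,"wx":0,"wy":0,"wz":0},{"dx":0,"dy":0,"dz":0.8,"wx":0,"wy":0,"wz":0},{"dx":0,"dy":0,"dz":0.5,"wx":0,"wy":0,"wz":0},{"dx":0,"dy":0,"dz":0.2,"wx":0,"wy":0,"wz":0},{"dx":0,"dy":0,"dz":0,"wx":0,"wy":0,"wz":0},{"dx":0,"dy":0,"dz":0,"wx":0,"wy":0,"wz":0}]'
python3 -c "
from h import *
to(.4364,-.3345,.008)"
```

```text
time: 27.45
tool_pos: [0.4376, -0.335, 0.013]
ee_rot: [0.0, -0.042, 0.999, -0.0]
ft_force: [0.6, -0.1, -0.2]
grip_width: 0.0126
grasp_force: 37.3
pos [ 0.4376 -0.335   0.013 ] tilt 0.01 units [0.05 0.02 0.2 ] closeyaw 94.8 j7 2.44 t 27.45
```

```bash
python3 -m handwheel '[{"dx":0,"dy":0,"dz":0.12,"wx":0,"wy":0,"wz":0},{"dx":0,"dy":0,"dz":0.08,"wx":0,"wy":0,"wz":0},{"dx":0,"dy":0,"dz":0,"wx":0,"wy":0,"wz":0}]'
python3 -m handwheel '[{"dx":0,"dy":0,"dz":0,"wx":0,"wy":0,"wz":0},{"dx":0,"dy":0,"dz":0,"wx":0,"wy":0,"wz":0},{"dx":0,"dy":0,"dz":0,"wx":0,"wy":0,"wz":0},{"dx":0,"dy":0,"dz":0,"wx":0,"wy":0,"wz":0},{"dx":0,"dy":0,"dz":-0.4,"wx":0,"wy":0,"wz":0},{"dx":0,"dy":0,"dz":-0.8,"wx":0,"wy":0,"wz":0},{"dx":0,"dy":0,"dz":-1,"wx":0,"wy":0,"wz":0},{"dx":0,"dy":0,"dz":-1,"wx":0,"wy":0,"wz":0},{"dx":0,"dy":0,"dz":-1,"wx":0,"wy":0,"wz":0},{"dx":0,"dy":0,"dz":-1,"wx":0,"wy":0,"wz":0},{"dx":0,"dy":0,"dz":-0.8,"wx":0,"wy":0,"wz":0},{"dx":0,"dy":0,"dz":0,"wx":0,"wy":0,"wz":0}]' -0.15
python3 -c "
from h import *
im=robot.get_image('wrist')[:,:,::-1].copy();p=robot.camera_params('wrist')
h=cv2.cvtColor(im,cv2.COLOR_BGR2HSV)
m=cv2.inRange(h,(20,120,60),(35,255,255));c=max(cv2.findContours(m,0,1)[0],key=cv2.contourArea);e=cv2.fitEllipse(c);w=ray(p,*e[0],.011);print(e,w)
a=np.radians(4.8);d=w[:2]-[.4843,-.3616];print('caddy frame',d@[np.cos(a),np.sin(a)],d@[-np.sin(a),np.cos(a)])
t=robot.get_image('scene')[:,:,::-1]
cv2.imwrite('pics/end.png',np.hstack([im[:,:], cv2.resize(t[100:360,220:460],(388,420))])[:, :][:, 0:948][:, 148:])
"
```

```text
time: 27.7
tool_pos: [0.4375, -0.3352, 0.0081]
ee_rot: [0.0, -0.042, 0.999, -0.0]
ft_force: [-0.2, 0.4, 0.5]
grip_width: 0.0125
grasp_force: 37.3
time: 28.7
tool_pos: [0.4394, -0.3368, 0.1629]
ee_rot: [0.004, -0.042, 0.999, -0.002]
ft_force: [0.6, -0.2, 0.8]
grip_width: 0.0361
grasp_force: 0.0
((250.16964721679688, 180.4720458984375), (75.85529327392578, 79.05127716064453), 110.94938659667969) [ 0.43633807 -0.36396311  0.011     ]
caddy frame -0.04799145903996416 0.0016585326267230826
```

View pics/end.png

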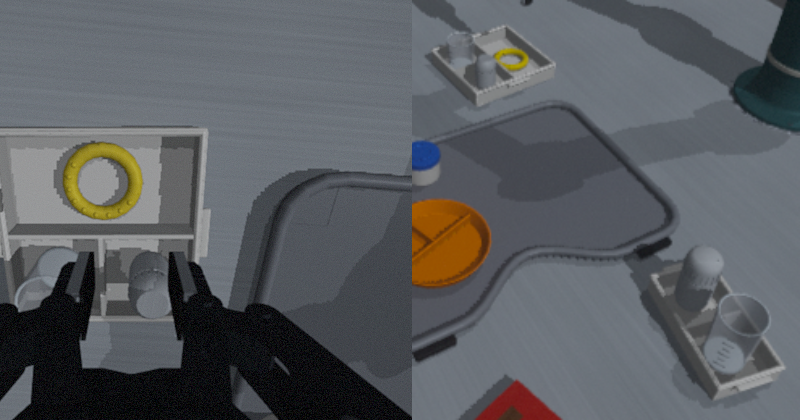

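The left half shows the ring flat in the wide compartment at (103,180), with the short beaker and short dispenser upright in the small ones. The right half shows the tub with both tall items upright and the plate and pot untouched.

```bash
python3 -c "
from plant import robot
print(robot.hand_in())"
```

```text
the job is handed in; nothing more can be done
None
```

I handed the job in with both kits packed: the last pictures show all five items released in their right compartments, the ring flat and the others upright, and the plate and snack pot untouched. The judge returned no verdict.

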